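# Show the movement ring to the inspection camera

### The arm

A 6-joint arm with a two-finger parallel gripper is mounted at the origin on the work surface. World frame = base frame: x ahead of the robot, y to its left, z up, the work surface at z = 0. Lengths are in m, angles in rad, forces in N, time in s.
With the tool pointing down it reaches from about 0.375 to 0.975 m from the base axis. Payload 3.8 kg.
Tool frame: the origin (TCP) lies midway between the tips of the shut fingers; the grasp point (between the pads) lies 19 mm behind it; z points along the fingers, y is the line along which they close (so a half turn about z gives the same grasp; the last joint's range is limited). The gripper opens to 88 mm and grips with 3 to 60 N. Pads are 18 mm wide; open, the fingers measure 123 mm over their backs; the gripper's body (75 mm by 187 mm) begins 45 mm behind the grasp point.
Start: joints at [-1.156, 0.264, 1.604, -0, 1.274, -0.037], TCP at [0.295, -0.607, 0.239] pointing down, gripper open.
Joint ranges: [-2.63, 2.63], [-0.94, 2.18], [0.31, 2.57], [-1.31, 4.45], [0, 2.66], [-2.55, 2.55]. Speed limits (rad/s): [2.57, 2.57, 3.14, 3.14, 3.14, 3.14].

### API

Orientations are given as [roll, pitch, yaw] about the fixed x, y, z axes, in that order (R = Rz(yaw) Ry(pitch) Rx(roll)).
In Python, from plant import ctrl, kin, cams, job gives the robot as it stands. Calls block until the motion is done:
- ctrl.movep(position, orientation): joint-space move of the TCP to a pose.
- ctrl.movel(position, rotation=None, v=0.15, until_force=None): straight line of the TCP; rotation=None keeps the orientation; v is the mean speed in m/s. With until_force (N) it stops when the force on the tool has changed by that much, and returns True; else False.
- ctrl.set_joints(angles): joint-space move.
- ctrl.set_gripper(opening, grip_force=None): finger opening in m; grip_force is the grip in N (None keeps the last); returns when the fingers have stopped.
- ctrl.wait(seconds).
- kin.solve_ik(position, orientation): joint angles nearest the present ones, or None.
- ctrl.get_state(): the state.
- cams.capture(name): name is "scene" or "side" or "wrist"; returns (picture, depth): 420x560x3 uint8, blue, green, red; 420x560 float32, m along the optical axis (not along the pixel's ray), 0 where there is no reading.
- cams.camera_info(name): a dict with "fov_y" (degrees; the focal length in pixels is half the picture's height over the tangent of half this angle, whatever the lens; pixels are square), "cx", "cy" (the principal point, pixels), "R" (3x3) and "t" (3): a world point X has camera coordinates R X + t. Camera axes: x right, y down, z forward; pixel columns grow to the right and rows downward; lengths in m; the calibration is good to about 2 mm. A picture is of the moment at which its call begins: read the wrist's pose just before it. camera_info takes no time and is no camera call; for the wrist camera it gives the pose at the moment of the call.
A pose or a line that the arm cannot do raises ctrl.MotionError and nothing moves.
- job.finish_job(): hands the job in; it is judged then, once.
The state is a dict: "time": time; "q": joint angles; "qd": joint speeds; "joint_torque": joint torques, N m; "position": TCP position; "tcp_rot": TCP orientation; "ft_force": force on the tool from outside, world axes, zero at the start; "moment": the same for the moment, N m; "finger_gap": finger opening in m; "gripper_force": force on a finger pad.
Only numpy, scipy, OpenCV 4.12 (cv2) and the standard library are available. Lean on these libraries where they do the work, as an engineer would, in place of code of your own. Each camera call takes 0.05 s, during which the arm holds its last target. There are 200 camera calls.

### The job

The aluminium movement ring is caught under the jaw of the bench vise: swing the vise's red-knobbed lever fully open, then lift the ring out and hold it up to the inspection camera, its centre on the camera's line of sight 100 mm in front of the lens and its flat face square to the lens. Finish while still holding the ring there, steady in the gripper and touching nothing else, with the lever left open. Do not drop the ring, do not touch the camera or its stand, and leave the saucer, the glass jar and the loupe where they are.

Things in the scene. Friction and masses are not known exactly. Their poses are not given: they have to be found in the camera images.
- vise: Steel vise, fixed. Origin on the desk under the centre of the ring's seat; x from fixed to moving jaw, z up. Grey base x -60..+90, y +-42, 14 mm high; bed 34 wide (y), top at z 40, carries the ring. Jaws 40 wide (y), top at z 60. The moving jaw's lip covers the ring's rim by 7 mm when shut, moves to +x 8.8 mm per rad of lever. The ring's +y and -y sides stand free of the bed for the fingers.
- vise_lever (a joint): Lever angle (rad) about an upright pivot at x +66 mm, y 0 of the vise; moves the jaw. 0 = shut, 1.5 = fully open (stop), growing counter-clockwise seen from above. The lever points from the pivot at (value - 0.75) rad from the vise's +x axis. Starts at 0 to 0.25; light friction (2 to 3 N at the knob); stays where it is left.
- lever_knob (a point): On the axis of the red upright knob at the lever's end, 60 mm from the pivot, 95 mm above the desk (13 mm below the knob's top). Knob 16 mm in diameter, from 72 to 108 mm above the desk; the steel lever bar under it is 11 mm wide, its top at 72 mm.
- movement_ring: Loose aluminium ring, 54 mm outer and 38 mm inner diameter, 12 mm high, about 40 g, lying flat in the vise. Origin at the centre of its underside; z is its axis, square to its flat faces.
- ring_center (a point): Centre of the ring, at half its height (46 mm above the desk at the start).
- vise_seat (a point): Centre of the ring's seat in the vise, 46 mm above the desk, where the ring's centre is at the start.
- camera_stand: Stand of the inspection camera, fixed to the desk: black base plate 175 x 70 mm, 10 mm high (x from -25 to +150 mm), with an aluminium post up to 95 mm at x = +135 mm. Origin on the desk, at the yellow dot on the base plate, straight below the focus point; x points from there to the post, z up.
- camera_head: The inspection camera: a black lens barrel 34 mm in diameter with a white housing behind it, low on the stand, looking up and back towards the robot's side. Origin at the centre of the lens's front glass, at x = +50 mm, z = 123 mm of the stand; its z axis is the line of sight, leaning 30 degrees from upright towards the stand's -x.
- focus (a point): The point in the air on the camera's line of sight, 100 mm in front of the lens, where the ring's centre is to be held: 210 mm straight above the yellow dot's place on the desk (z = 210 mm).
- saucer: Grey ceramic saucer, 100 mm in diameter, 16 mm high. Bystander, on the 2 mm blue mat. Origin: centre of its underside.
- glass_jar: Closed glass jar with a steel lid, 66 mm in diameter, 85 mm high. Bystander, on the 2 mm blue mat. Origin: centre of its underside.
- loupe: Black watchmaker's loupe, 38 mm in diameter, 28 mm high. Bystander, on the 2 mm blue mat. Origin: centre of its underside.
Mind the look-alikes: they are no part of the job. What is shaped like the vise but pink is not meant.

How it is judged:
On the way, in this order (a step that is already met when the one before it is completed fails the run):
1. the lever is swung open (at least 1.2 rad) with the ring still lying in the vise (value of joint vise_lever above 1.2 rad and distance between ring_center and vise_seat below 0.02 m), for 0.2 s.
2. the ring is held by the fingers, lifted clear of the vise (centre over 100 mm above the desk) (height (world z) of ring_center above 0.1 m and contact force between movement_ring and the fingers above 1 N), for 0.1 s.
At the end, for the whole second after the job is handed in: Ring centre within 15 mm of the focus, its axis within 10 degrees (0.175 rad) of the line of sight, gripped over 1 N, slower than 20 mm/s, touching neither camera nor vise; lever at 1.2 rad or more; saucer, jar, loupe within 15 mm of their start; for the last second (distance between ring_center and focus below 0.015 m and angle between the z axis of movement_ring and the z axis of camera_head, either way round below 0.175 rad and contact force between movement_ring and the fingers above 1 N and contact force between movement_ring and camera_stand below 0.1 N and contact force between movement_ring and vise below 0.1 N and linear speed of movement_ring below 0.02 m/s and value of joint vise_lever above 1.2 rad and distance of each of saucer, glass_jar, loupe from where it was at the start of the episode below 0.015 m); the arm keeps its last pose, push and grip.
It fails at once if the saucer is moved by more than 15 mm (distance of saucer from where it was at the start of the episode above 0.015 m).
It fails at once if the glass jar is moved by more than 15 mm (distance of glass_jar from where it was at the start of the episode above 0.015 m).
It fails at once if the loupe is moved by more than 15 mm (distance of loupe from where it was at the start of the episode above 0.015 m).
It fails at once if the camera or its stand is touched (over 1 N) (contact force between camera_stand and anything else above 1 N).
It fails at once if the ring is dropped (its centre below 30 mm, off the vise's bed) (height (world z) of ring_center below 0.03 m).
It also fails if it takes over 46 s, if anything falls off the work surface, if the arm or the gripper's body presses on something with over 40 N, if the wrist force passes 120 N, or if a joint passes its speed limit or range.

## Working session

There is one attempt and no reset: what is moved stays moved. The work goes in short steps, each a Python script; the robot and the scene stay as the last script left them, time stands still between calls to the robot, and variables do not carry over. Pictures are saved under pics/ and viewed, at most 10 in all, crops included, and the job is handed in when it is done.

```bash
ls; mkdir -p pics
python3 - <<'E'
from plant import ctrl,kin,cams,job
import cv2,numpy as np,pickle
d={}
for n in("scene","side","wrist"):
    i=cams.camera_info(n);p,z=cams.capture(n);d[n]=(p,z,i);cv2.imwrite(f"pics/{n}0.png",p)
    print(n,i["fov_y"],i["cx"],i["cy"],np.round(-np.array(i["R"]).T@i["t"],3),np.round(i["R"],2).tolist())
pickle.dump(d,open("d0.pkl","wb"))
cv2.imwrite("pics/both0.png",cv2.resize(np.hstack([d["scene"][0],d["side"][0]]),(800,300)))
print(ctrl.get_state())
E
```

```text
pics
scene 45.390741463051796 273.6183854634853 208.60544095438337 [1.319 0.498 0.964] [[-0.47, 0.88, -0.01], [0.58, 0.3, -0.76], [-0.67, -0.36, -0.65]]
side 46.893169785635514 279.0972085632961 212.5668559955973 [0.293 0.843 0.92 ] [[-0.97, -0.22, 0.01], [-0.16, 0.67, -0.73], [0.16, -0.71, -0.69]]
wrist 65.3498603803101 279.7253610422401 209.92943803737805 [ 0.354 -0.579  0.384] [[0.44, -0.9, -0.0], [-0.87, -0.42, 0.26], [-0.24, -0.11, -0.97]]
{'time': 0.15, 'q': array([-1.15593977e+00,  2.64593065e-01,  1.60505600e+00,  2.24605469e-05,
        1.27368348e+00, -3.68522113e-02]), 'qd': array([-0.00157093, -0.00169475, -0.00450545,  0.00032505, -0.00163524,
        0.00133587]), 'joint_torque': array([ 1.25923973e-03, -5.02847815e+01, -3.57468545e+01,  7.28794467e-02,
        2.49333034e-02, -9.28627833e-05]), 'position': array([ 0.29445419, -0.60678401,  0.23766759]), 'tcp_rot': array([-3.13985473e+00, -8.55547211e-05,  4.51702100e-01]), 'ft_force': array([-0.43044035,  0.71599409, -1.10614238]), 'moment': array([ 0.03879828, -0.03231842,  0.00813505]), 'gripper_force': 0.0, 'finger_gap': 0.08826482556331132}
```

View pics/scene0.png

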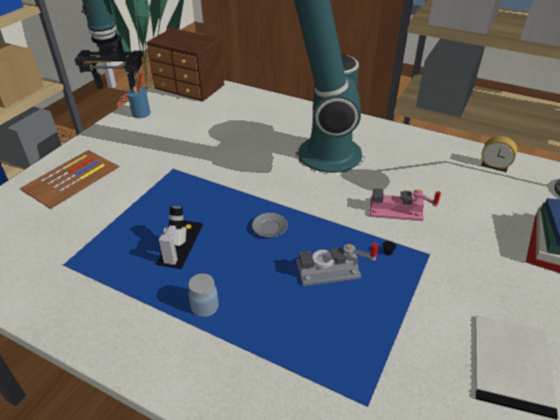

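View pics/side0.png

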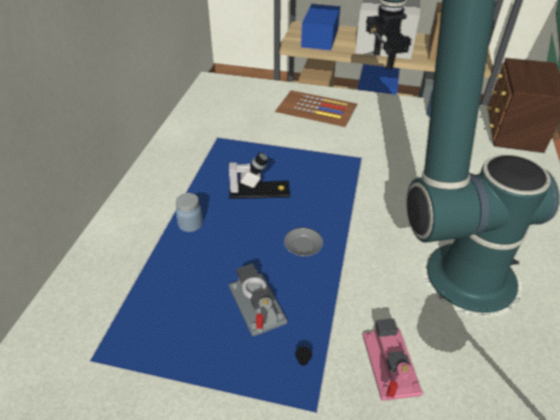

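Scene: the grey vise is at (330,265), with its red knob at (374,251), the loupe at (389,247), the saucer at (269,226), the jar at (203,295), and the camera stand at (180,243) with the yellow dot at (189,227). In the side view the grey vise is at (257,300).
Candidates for the vise are grey at scene (330,265) and pink at (398,203). The grey one on the mat fits, because pink is ruled out. I'll confirm with an enlarged crop.

```bash
cat > h.py <<'E'
import numpy as np,cv2
def K(i,h=420):
    f=h/2/np.tan(np.radians(i["fov_y"])/2); return f,i["cx"],i["cy"]
def ray(i,uv):
    f,cx,cy=K(i);R=np.array(i["R"]);t=np.array(i["t"])
    return -R.T@t, R.T@np.array([(uv[0]-cx)/f,(uv[1]-cy)/f,1.])
def onplane(i,uv,z):
    o,d=ray(i,uv);return o+d*(z-o[2])/d[2]
def tri(i1,a,i2,b):
    o1,d1=ray(i1,a);o2,d2=ray(i2,b)
    s=np.linalg.lstsq(np.c_[d1,-d2],o2-o1,rcond=None)[0]
    p,q=o1+s[0]*d1,o2+s[1]*d2
    return (p+q)/2,np.linalg.norm(p-q)
def proj(i,X):
    f,cx,cy=K(i);c=np.array(i["R"])@X+i["t"];return np.array([cx+f*c[0]/c[2],cy+f*c[1]/c[2]])
def cloud(p,z,i):
    f,cx,cy=K(i);v,u=np.mgrid[:z.shape[0],:z.shape[1]]
    c=np.stack([(u-cx)/f*z,(v-cy)/f*z,z],-1)
    return (c-np.array(i["t"]))@np.array(i["R"])
E
python3 - <<'E'
import pickle,cv2,numpy as np
from h import *
d=pickle.load(open("d0.pkl","rb"))
a=d["scene"][0][215:295,285:445];b=d["side"][0][255:375,200:320]
cv2.imwrite("pics/crop.png",np.hstack([cv2.resize(a,(480,400)) if 0 else cv2.resize(a,None,fx=3,fy=3,interpolation=2)[:240].repeat(1,0),cv2.resize(b,(240,240),interpolation=2)]))
for n in("scene","side"):
    p,z,i=d[n];h=cv2.cvtColor(p,cv2.COLOR_BGR2HSV);C=cloud(p,z,i)
    red=((h[...,0]<6)|(h[...,0]>174))&(h[...,1]>170)&(h[...,2]>90)
    yel=(h[...,0]>20)&(h[...,0]<34)&(h[...,1]>150)&(h[...,2]>120)
    for nm,m in(("red",red),("yel",yel)):
        k,l,s,c=cv2.connectedComponentsWithStats(m.astype(np.uint8))
        for j in range(1,k):
            if s[j,4]>=6:
                w=C[l==j]; print(n,nm,s[j].tolist(),c[j].round(1),np.median(w,0).round(3))
E
```

```text
scene red [138, 73, 4, 18, 31] [139.3  80.6] [ 0.069 -0.726  0.136]
scene red [69, 158, 23, 15, 66] [ 80.  164.8] [ 0.445 -0.691  0.012]
scene red [434, 192, 6, 12, 39] [436.8 197.5] [0.19  0.388 0.095]
scene red [371, 244, 7, 13, 62] [373.8 249.7] [0.459 0.304 0.098]
scene yel [81, 164, 24, 15, 89] [ 92.4 170.9] [ 0.452 -0.632  0.011]
scene yel [186, 224, 5, 5, 17] [188. 226.] [ 0.525 -0.206  0.012]
side red [323, 104, 22, 5, 37] [333.4 106.1] [ 0.435 -0.688  0.011]
side red [257, 315, 5, 13, 60] [259.1 320.8] [0.45  0.309 0.101]
side red [388, 382, 8, 14, 79] [391.7 388.7] [0.183 0.393 0.101]
side yel [279, 186, 4, 3, 6] [280.5 187.2] [ 0.523 -0.206  0.011]
```

View pics/crop.png

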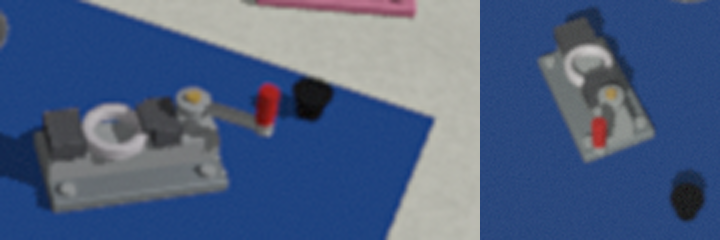

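The crop shows the grey vise with the white ring in it and its own red knob; the loupe stands just past the knob. The pink vise is off the mat. Next I'll estimate poses and get close wrist views of the stand and the vise.

Run:
```python
import pickle,cv2,numpy as np
from h import *
from plant import ctrl,kin,cams,job
d=pickle.load(open("d0.pkl","rb"));s=d["scene"][2];w=d["side"][2]
def T(a,b):
    p,e=tri(s,a,w,b);return p.round(4),round(e,4)
print("knob",T((373.8,249.7),(259.1,320.8)));print("ring",T((322.7,258.7),(254,288)));print("pivot",T((349.3,247.7),(265,302.5)))
dot=T((188,226),(280.5,187.2))[0];print("dot",dot)
o={}
ring=T((322.7,258.7),(254,288))[0]
yaw=0.
# camera sits 66mm along tool x, looks 15deg back towards -tool x; TCP offset so target is centred
for n,c,h,tz in(("stand",dot+[.05,0,0],.30,0),("vise",ring,.27,0)):
    done=0
    for yaw in(0.,.5,-.5,1.,-1.,1.57,-1.57,3.14):
        x=np.array([np.cos(yaw),np.sin(yaw),0]);p=np.array([c[0],c[1],h])+x*(.04)
        if kin.solve_ik(p,[np.pi,0,yaw]) is not None:
            try: ctrl.movep(p,[np.pi,0,yaw])
            except ctrl.MotionError as e: print(e);continue
            done=1;break
    print(n,yaw,done)
    ctrl.wait(.3);i=cams.camera_info("wrist");p,z=cams.capture("wrist");o[n]=(p,z,i);cv2.imwrite(f"pics/w_{n}.png",p)
pickle.dump(o,open("d1.pkl","wb"));print(ctrl.get_state()["time"],ctrl.get_state()["q"].round(2))
```

```text
knob (array([0.4516, 0.3018, 0.0894]), np.float64(0.0001))
ring (array([0.494 , 0.1883, 0.0421]), np.float64(0.0005))
pivot (array([0.4545, 0.2415, 0.0705]), np.float64(0.0006))
dot [ 0.5224 -0.2091  0.0085]
stand 0.0 1
vise 0.0 1
4.2083 [ 0.29  0.04  1.8  -0.    1.3   1.87]
```

View pics/w_stand.png

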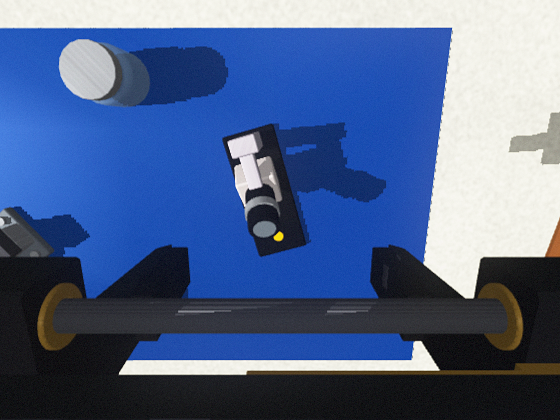

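View pics/w_vise.png

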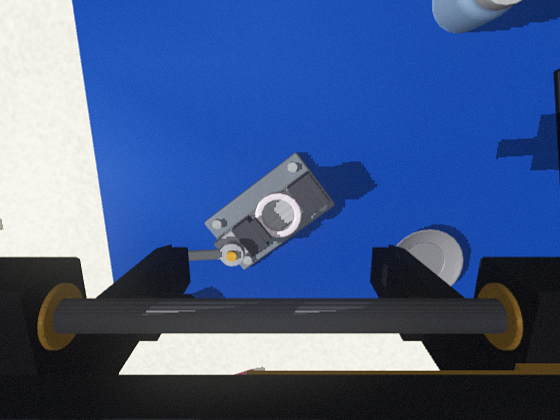

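The stand view shows the yellow dot at (279,237), the lens at (264,229) and the plate corners near (222,138), (274,123), (308,242) and (260,256). The vise view shows the ring at (278,214), the pivot screw at (231,256) and the base corners near (205,221), (296,152), (333,204) and (245,269). The knob is hidden behind a finger.

Run:
```python
import pickle,cv2,numpy as np
from h import *
from scipy.optimize import least_squares
o=pickle.load(open("d1.pkl","rb"));d=pickle.load(open("d0.pkl","rb"))
p,z,i=o["stand"];h=cv2.cvtColor(p,cv2.COLOR_BGR2HSV)
m=((h[...,0]>20)&(h[...,0]<34)&(h[...,1]>150)&(h[...,2]>120));m[255:]=0
v,u=np.nonzero(m[:,:330]);dot=onplane(i,(u.mean(),v.mean()),.010)
print("dot wrist",dot.round(4),"scene",onplane(d["scene"][2],(188,226),.010).round(4),"side",onplane(d["side"][2],(280.5,187.2),.010).round(4))
c=[onplane(i,q,.010)for q in((222,138),(274,123),(308,242),(260,256))]
def ang(a):return np.arctan2(a[1],a[0])
print("plate",np.round([np.linalg.norm(c[k]-c[(k+1)%4])for k in range(4)],4),"xs yaw",ang((c[0]+c[1])/2-(c[2]+c[3])/2),ang(c[1]-c[2]),ang(c[0]-c[3]))
C=cloud(p,z,i);print("lens",onplane(i,(264,229),.123).round(4),C[229,264].round(4))
p,z,i=o["vise"];h=cv2.cvtColor(p,cv2.COLOR_BGR2HSV)
m=((h[...,1]<40)&(h[...,2]>185)).astype(np.uint8);m[:185]=0;m[240:]=0;m[:,:252]=0;m[:,308:]=0
cn=max(cv2.findContours(m,cv2.RETR_EXTERNAL,cv2.CHAIN_APPROX_NONE)[0],key=len)[:,0].astype(float)
P=np.array([onplane(i,q,.052)[:2]for q in cn])
f=least_squares(lambda x:np.hypot(*(P-x).T)-.0265,P.mean(0),loss="soft_l1",f_scale=.001)
print("ring",f.x,np.abs(f.fun).mean(),len(P),C is None)
piv=onplane(i,(231,256),.085);print("piv",piv.round(4),cloud(p,z,i)[256,231].round(4))
c=[onplane(i,q,.014)for q in((205,221),(296,152),(333,204),(245,269))]
print("base",np.round([np.linalg.norm(c[k]-c[(k+1)%4])for k in range(4)],4),"xv yaw",ang(c[0]-c[1]),ang(c[3]-c[2]),"mid",np.mean(c,0).round(4))
print("ring px",[proj(i,np.r_[f.x,.052]).round(1)])
for n,q in(("scene",(322.7,258.7)),("side",(254,288))):print(n,onplane(d[n][2],q,.052).round(4))
```

```text
dot wrist [ 0.5221 -0.2086  0.01  ] scene [ 0.5235 -0.2081  0.01  ] side [ 0.522  -0.2072  0.01  ]
plate [0.0704 0.1698 0.0716 0.172 ] xs yaw 0.27943093490785 0.2830156497191383 0.275892820002819
lens [ 0.5705 -0.1942  0.123 ] [ 0.5711 -0.1943  0.1247]
ring [0.49453674 0.19069023] 0.005795429971092826 192 False
piv [0.4591 0.2399 0.085 ] [0.4561 0.241  0.0781]
base [0.1451 0.0807 0.1449 0.0834] xv yaw 2.2181945225763724 2.2368922739303105 mid [0.4879 0.2006 0.014 ]
ring px [array([276.3, 216.3])]
scene [0.5027 0.1914 0.052 ]
side [0.4918 0.196  0.052 ]
```

The base mid-line, pivot and knob agree: vise origin is (0.497, 0.189), yaw is 2.23, and the lever is at about 0.17. Next I cage the knob and swing it.

```bash
cat >> h.py <<'E'
VO=np.array([.4971,.1887]);VY=2.23
PIV=VO+.066*np.array([np.cos(VY),np.sin(VY)])
E
python3 - <<'E'
import cv2,numpy as np,pickle
from h import *
from plant import ctrl,kin,cams,job
def pose(phi,z):return np.r_[PIV+.060*np.array([np.cos(phi),np.sin(phi)]),z],[np.pi,0,phi]
ph=1.648
ctrl.set_gripper(.045)
p,r=pose(ph,.16);ctrl.movep(p,r)
p,r=pose(ph,.084);print("down",ctrl.movel(p,r,v=.1,until_force=8))
ctrl.set_gripper(.026)
for phi in np.append(np.arange(ph+.2,2.98,.2),[2.95,3.06]):
    p,r=pose(phi,.084);h=ctrl.movel(p,r,v=.08,until_force=15)
    s=ctrl.get_state();print(round(phi,2),h,s["ft_force"].round(1),round(s["time"],1))
    if h:break
s=ctrl.get_state();print(s["position"].round(4),s["finger_gap"])
ctrl.set_gripper(.045)
q=s["position"].copy();q[2]=.17;ctrl.movel(q,v=.15)
ctrl.set_gripper(.088)
y=VY;x=np.array([np.cos(y),np.sin(y)])
ctrl.movep(np.r_[VO+.05*x,.22],[np.pi,0,y]);ctrl.wait(.2)
i=cams.camera_info("wrist");p,z=cams.capture("wrist");i2=cams.camera_info("side");p2,z2=cams.capture("side")
pickle.dump({"w":(p,z,i),"s":(p2,z2,i2)},open("d2.pkl","wb"))
cv2.imwrite("pics/w2.png",p);print(ctrl.get_state()["time"])
E
```

```text
down False
1.85 False [0.2 0.3 0.6] 8.0
2.05 False [ 0.4  0.1 -0.1] 8.3
2.25 False [0.5 0.2 0.3] 8.7
2.45 False [ 0.   0.3 -0.4] 9.0
2.65 False [ 0.2 -0.4 -0.2] 9.4
2.85 False [-0.4 -0.5  0.5] 9.7
2.95 False [ 0.   0.2 -0.3] 10.0
3.06 False [ 1.5  5.2 -2.4] 10.2
[0.3975 0.2472 0.0842] 0.02615245647979452
13.225
```

View pics/w2.png

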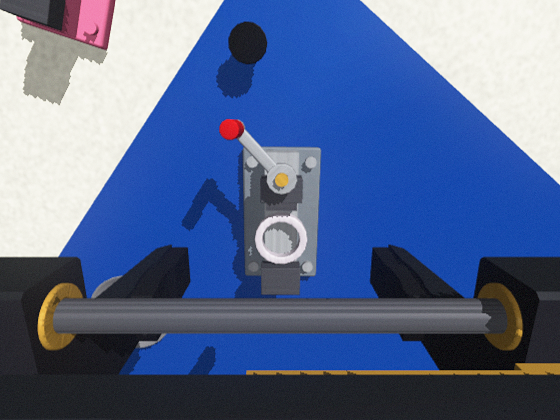

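The lever is swung open: knob at (231,129), pivot at (281,180). The ring is free at (281,241) and still on its seat. I'll refine the ring position and lever angle, and check the IK for the final pose.

```bash
cat >> h.py <<'E'
DOT=np.array([.5224,-.2080]);XS=.280
def final_rots(n=24):
    from scipy.spatial.transform import Rotation as Ro
    xs=np.array([np.cos(XS),np.sin(XS),0]);zt=np.sin(np.pi/6)*xs-np.cos(np.pi/6)*np.array([0,0,1.])
    ys=np.array([-np.sin(XS),np.cos(XS),0])
    B=np.c_[np.cross(ys,zt),ys,zt]
    return zt,[Ro.from_matrix(B@Ro.from_euler("z",a).as_matrix()) for a in np.linspace(-np.pi,np.pi,n,endpoint=False)]
E
python3 - <<'E'
import cv2,numpy as np,pickle
from h import *
from plant import ctrl,kin
p,z,i=pickle.load(open("d2.pkl","rb"))["w"]
h=cv2.cvtColor(p,cv2.COLOR_BGR2HSV)
m=((h[...,1]<45)&(h[...,2]>200)).astype(np.uint8)
m[:210]=0;m[270:]=0;m[:,:250]=0;m[:,312:]=0
cn=max(cv2.findContours(m,cv2.RETR_EXTERNAL,cv2.CHAIN_APPROX_NONE)[0],key=len)
e=cv2.fitEllipse(cv2.convexHull(cn));print("ell",e)
r=onplane(i,e[0],.052);print("ring",r.round(4),"VO",VO)
red=((h[...,0]<6)|(h[...,0]>174))&(h[...,1]>170)&(h[...,2]>90);red[:90]=0
v,u=np.nonzero(red[:170,:300]);k=onplane(i,(u.mean(),v.mean()),.106);pv=onplane(i,(281,180),.078)
dv=(k-pv)[:2];print("knob",k.round(4),"piv",pv.round(4),PIV.round(4),"lever",np.arctan2(dv[1],dv[0])-VY+.75,np.hypot(*dv), "vise yaw",np.arctan2(*(pv-r)[1::-1]))
zt,Rs=final_rots();T=np.r_[DOT,.210]+.019*zt
for n,R in enumerate(Rs):
    q=kin.solve_ik(T,R.as_euler("xyz"))
    if q is not None:print(n,np.round(q,2))
E
```

```text
ell ((280.94140625, 238.00497436523438), (49.40580368041992, 51.2691650390625), 66.9837646484375)
ring [0.4948 0.1907 0.052 ] VO [0.4971 0.1887]
knob [0.3972 0.2528 0.106 ] piv [0.4554 0.2412 0.078 ] [0.4567 0.2409] lever 1.46474215771967 0.05929776422188719 vise yaw 2.233183325156432
0 [-0.66 -0.1   2.17  0.58  0.83  0.29]
1 [-0.66 -0.1   2.17  0.58  0.83  0.55]
2 [-0.66 -0.1   2.17  0.58  0.83  0.81]
3 [-0.66 -0.1   2.17  0.58  0.83  1.07]
4 [-0.66 -0.1   2.17  0.58  0.83  1.34]
5 [-0.66 -0.1   2.17  0.58  0.83  1.6 ]
6 [-0.66 -0.1   2.17  0.58  0.83  1.86]
7 [-0.66 -0.1   2.17  0.58  0.83  2.12]
8 [-0.66 -0.1   2.17  0.58  0.83  2.38]
14 [-0.66 -0.1   2.17  0.58  0.83 -2.33]
15 [-0.66 -0.1   2.17  0.58  0.83 -2.07]
16 [-0.66 -0.1   2.17  0.58  0.83 -1.81]
17 [-0.66 -0.1   2.17  0.58  0.83 -1.54]
18 [-0.66 -0.1   2.17  0.58  0.83 -1.28]
19 [-0.66 -0.1   2.17  0.58  0.83 -1.02]
20 [-0.66 -0.1   2.17  0.58  0.83 -0.76]
21 [-0.66 -0.1   2.17  0.58  0.83 -0.5 ]
22 [-0.66 -0.1   2.17  0.58  0.83 -0.24]
23 [-0.66 -0.1   2.17  0.58  0.83  0.03]
```

Run:
```python
import cv2,numpy as np,pickle
from h import *
from plant import ctrl,kin,cams
r=[np.pi,0,VY];c=np.array([.4953,.1902])
ctrl.movel(np.r_[c,.10],r,v=.15)
print("down",ctrl.movel(np.r_[c,.027],r,v=.06,until_force=8),ctrl.get_state()["position"].round(4))
ctrl.set_gripper(.04,grip_force=30)
s=ctrl.get_state();print("gap",s["finger_gap"],s["gripper_force"],s["ft_force"].round(1))
if s["finger_gap"]>.048:
    ctrl.movel(np.r_[c,.17],r,v=.08)
    s=ctrl.get_state();print("gap",s["finger_gap"],s["gripper_force"],s["ft_force"].round(1),s["time"])
    zt,Rs=final_rots();F=np.r_[DOT,.210]+.019*zt;o=Rs[22].as_euler("xyz")
    ctrl.movep(F-.07*zt,o);ctrl.movel(F,o,v=.06);ctrl.wait(.3)
    s=ctrl.get_state();print(F.round(4),s["position"].round(4),s["finger_gap"],s["gripper_force"],s["time"])
    o={n:(*cams.capture(n),cams.camera_info(n))for n in("scene","side","wrist")}
    pickle.dump(o,open("d3.pkl","wb"))
    a=o["scene"][0][140:300,100:260];b=o["side"][0][80:240,180:340]
    cv2.imwrite("pics/f.png",np.hstack([cv2.resize(q,(400,400),interpolation=2)for q in(a,b)]))
```

```text
down False [0.4957 0.1903 0.0275]
gap 0.05247764912631546 30.00000395521056 [-0.9  0.2  1.5]
gap 0.052170148289168924 29.999906485900283 [ 0.3  0.  -0.1] 18.175
[ 0.5315 -0.2054  0.1935] [ 0.5316 -0.2055  0.1938] 0.05247206622617608 29.999941576388665 21.325
```

View pics/f.png

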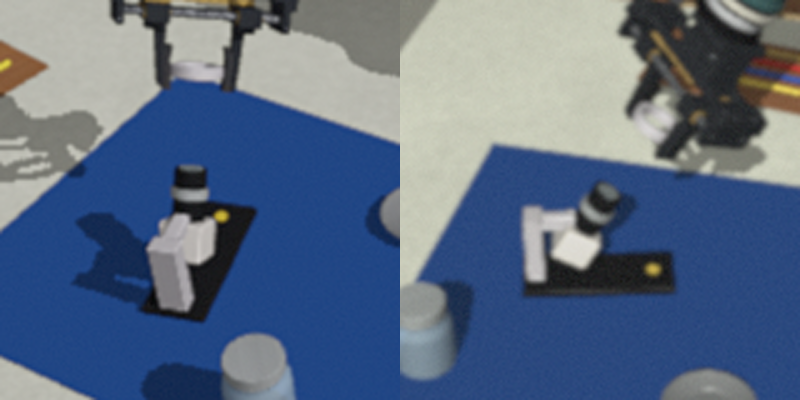

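The ring is held between the fingers above the lens, at scene crop (198,72) and side crop (655-400,120). I'll check its centre and tilt from the depth data.

Run:
```python
import cv2,numpy as np,pickle
from h import *
o=pickle.load(open("d3.pkl","rb"));F=np.r_[DOT,.210];zt,_=final_rots();A=[]
for n,q in(("scene",(179.2,168.8)),("side",(282,128)),):
    print(n,proj(o[n][2],F).round(1),q)
print("tri",tri(o["scene"][2],(179.2,168.8),o["side"][2],(282,128)))
for n in("scene","side","wrist"):
    p,z,i=o[n];C=cloud(p,z,i);h=cv2.cvtColor(p,cv2.COLOR_BGR2HSV)
    m=(z>0)&(np.linalg.norm(C-F,axis=-1)<.032)&(h[...,2]>130)&(h[...,1]<60)
    P=C[m]-F
    if len(P)>15:
        ax=P@-zt;print(n,len(P),"mean",P.mean(0).round(4),"along los",np.percentile(ax,[5,50,95]).round(4),"radial",np.percentile(np.linalg.norm(P-np.outer(ax,-zt),axis=1),[5,50,95]).round(4))
        if n!="wrist":
            G=P[ax>np.percentile(ax,35)];u,s,v=np.linalg.svd(G-G.mean(0));print(" normal angle deg",np.degrees(np.arccos(abs(v[2]@zt))).round(1),s.round(3))
    else:print(n,len(P))
```

```text
scene [178.7 168. ] (179.2, 168.8)
side [281.2 128.7] (282, 128)
tri (array([ 0.52131049, -0.20879789,  0.20919803]), np.float64(0.00478183642401622))
scene 122 mean [0.0071 0.0075 0.0072] along los [-0.0044  0.0025  0.0061] radial [0.0181 0.0247 0.0294]
 normal angle deg 1.0 [0.169 0.113 0.014]
side 155 mean [0.0003 0.0018 0.0041] along los [-0.0037  0.004   0.0085] radial [0.0173 0.0229 0.0287]
 normal angle deg 2.5 [0.196 0.116 0.022]
wrist 4754 mean [0.0024 0.0047 0.0086] along los [-0.0001  0.0063  0.0074] radial [0.0189 0.0234 0.026 ]
```

The ring's centre is within about 2 mm of the focus, the tilt is about 1 to 2.5 degrees, and the grip is steady, so I'm handing in.

```bash
python3 -c "
from plant import ctrl,job
ctrl.wait(.3);print(job.finish_job())"
```

```text
the job is handed in; nothing more can be done
None
```

The lever was swung open to about 1.46 rad, and the job was handed in with the ring held about 2 mm from the focus and 1–2.5° off square by my camera check; the judge returned no verdict.

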